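Pack the microscope accessories into the case insert

TASK

Pack this microscope's accessories into the case: the slim eyepiece into the small round pocket, the auxiliary lens into the large round one, the filter cube into the square one and the slide box into the long one, each upright and resting on its pocket's floor. They are delicate optics, so set each down rather than dropping it. Leave the large eyepiece and the open ring, which belong to another instrument, where they stand on the bench.

Things in the scene. Friction and masses are not known exactly. Their poses are not given: they have to be found in the camera images.
- eyepiece_center (a point): Slim eyepiece, standing on the bench: bare metal barrel 30 mm across and 34 mm high below, black eyecup 42 mm across above it, 60 mm high in all. Grip it by the eyecup. Point: on its axis, half-way up (30 mm); z up along its axis
- lens_center (a point): Auxiliary lens: squat black cylinder 52 mm across, 32 mm high, with a closed top bearing a greenish glass. Point: its centre, 16 mm up; z up
- cube_center (a point): Filter cube: bare aluminium block 38 x 38 mm, 36 mm high, a round amber window on top. Point: its centre, 18 mm up; x and y square to its sides, z up
- slidebox_center (a point): Slide box: white plastic box 78 x 34 mm, 32 mm high. Point: its centre, 16 mm up; x along its 78 mm length, y across, z up
- big_eyepiece_center (a point): Large eyepiece, to be left alone: like the slim one but fatter, barrel 45 mm and eyecup 58 mm across, 56 mm high. Point: on its axis, 28 mm up
- open_ring_center (a point): Open adapter ring, to be left alone: black, 64 mm outside, with a 44 mm hole right through, 22 mm high. Point: its centre, 11 mm up
- pocket_small_round_mouth (a point): Small round pocket, 40 mm across at its floor, in its own grey 100 x 100 mm insert. The four inserts stand 2 x 2, in any arrangement, all turned alike, in a flat black case tray 213 x 213 mm; their tops are flush with the tray's rim, 27 mm above the bench. The pocket is 12 mm deep (flat dark floor 15 mm above the bench), its edge bevelled 4 mm at 45 degrees. Point: centre of the pocket's mouth, level with the insert's top; z up
- pocket_large_round_mouth (a point): Large round pocket, 62 mm across at its floor, in its own grey 100 x 100 mm insert. The four inserts stand 2 x 2, in any arrangement, all turned alike, in a flat black case tray 213 x 213 mm; their tops are flush with the tray's rim, 27 mm above the bench. The pocket is 12 mm deep (flat dark floor 15 mm above the bench), its edge bevelled 4 mm at 45 degrees. Point: centre of the pocket's mouth, level with the insert's top; z up
- pocket_square_mouth (a point): Square pocket, 48 x 48 mm at its floor, in its own grey 100 x 100 mm insert. The four inserts stand 2 x 2, in any arrangement, all turned alike, in a flat black case tray 213 x 213 mm; their tops are flush with the tray's rim, 27 mm above the bench. The pocket is 12 mm deep (flat dark floor 15 mm above the bench), its edge bevelled 4 mm at 45 degrees. Point: centre of the pocket's mouth, level with the insert's top; z up, x and y square to the pocket's sides
- pocket_long_mouth (a point): Long pocket, 88 x 44 mm at its floor, in its own grey 100 x 100 mm insert. The four inserts stand 2 x 2, in any arrangement, all turned alike, in a flat black case tray 213 x 213 mm; their tops are flush with the tray's rim, 27 mm above the bench. The pocket is 12 mm deep (flat dark floor 15 mm above the bench), its edge bevelled 4 mm at 45 degrees. Point: centre of the pocket's mouth, level with the insert's top; z up, x along its 88 mm length, y across

How it is judged (in metres and radians):
At the end, for the whole second after the job is handed in: Each of the four accessories is in its own pocket: centre within 10 mm of the pocket's centre seen from above, resting on the pocket floor (within 4 mm), upright within 0.15 rad, released and at rest; the large eyepiece and the open ring stand upright within 30 mm of where they were (horizontal distance between eyepiece_center and pocket_small_round_mouth below 0.01 m and z of eyepiece_center in the frame of pocket_small_round_mouth below 0.022 m and angle between each of eyepiece_center, lens_center, cube_center, slidebox_center, big_eyepiece_center, open_ring_center's own z axis and vertical below 0.15 rad and linear speed of each of eyepiece, lens, cube, slidebox, big_eyepiece, open_ring below 0.02 m/s and horizontal distance between lens_center and pocket_large_round_mouth below 0.01 m and z of lens_center in the frame of pocket_large_round_mouth below 0.008 m and horizontal distance between cube_center and pocket_square_mouth below 0.01 m and z of cube_center in the frame of pocket_square_mouth below 0.01 m and horizontal distance between slidebox_center and pocket_long_mouth below 0.01 m and z of slidebox_center in the frame of pocket_long_mouth below 0.008 m and distance of each of big_eyepiece_center, open_ring_center from where it was at the start of the episode below 0.03 m); the robot touches nothing.
It fails at once if an accessory is dropped or thrown (faster than 0.8 m/s with no finger on it: a fall of over 3 cm) ((linear speed of eyepiece above 0.8 m/s and contact force between eyepiece and the fingers below 0.05 N) or (linear speed of lens above 0.8 m/s and contact force between lens and the fingers below 0.05 N) or (linear speed of cube above 0.8 m/s and contact force between cube and the fingers below 0.05 N) or (linear speed of slidebox above 0.8 m/s and contact force between slidebox and the fingers below 0.05 N)).
It fails at once if the large eyepiece or the open ring is moved by over 3 cm (distance of any of big_eyepiece_center, open_ring_center from where it was at the start of the episode above 0.03 m).
It also fails if it takes over 112 s, if anything falls off the work surface, if the arm or the gripper's body presses on something with over 40 N, if the wrist force passes 120 N, or if a joint passes its speed limit or range.

ROBOT

A 6-joint arm with a two-finger parallel gripper is mounted at the origin on the work surface. World frame = base frame: x ahead of the robot, y to its left, z up, the work surface at z = 0. Lengths are in m, angles in degrees, forces in N, time in s.
With the tool pointing down it reaches from about 0.3 to 0.75 m from the base axis. Payload 8.5 kg.
Tool frame: the origin (TCP) lies midway between the tips of the shut fingers; the grasp point (between the pads) lies 19 mm behind it; z points along the fingers, y is the direction in which the jaws open and shut (so a half turn about z gives the same grasp; the last joint's range is limited). The gripper opens to 85 mm and grips with 20 to 120 N. Pads are 22 mm wide; open, the fingers measure 114 mm over their backs; the gripper's body (76 mm by 85 mm) begins 54 mm behind the grasp point. The pads swing forward as they close: fully open they stand 13 mm farther back than shut.
Start: joints at [-86.075, 21.807, 74.336, -0, 83.858, -12.336], TCP at [0.154, -0.528, 0.231] pointing down, gripper open.
Joint ranges: [-178.18, 178.18], [-50.72, 133.34], [12.68, 142.11], [-81.47, 261.47], [9.98, 163.14], [-165.26, 165.26]. Speed limits (degrees/s): [136.94, 136.94, 180, 180, 180, 180].

INTERFACE

Orientations are given as a 3x3 rotation matrix whose columns are the frame's x, y, z axes.
In Python, from rig import env, viewer, ticket gives the robot as it stands. The module is installed in compiled form; this text tells all that it offers.
- The arm moves only by the shell command python3 -m pendant 'ROWS' [FORCE]. ROWS is JSON, a list of rows, each a list of 3 entries, a list of its own where there are three numbers: the shift along the world's x, y, z in mm, then the turn about the world's z in rad, then the opening, from -1 (shut) to 1 (fully open). A call has 1 to 12 rows; each row shifts and turns the pose as measured when the row begins; what a row does not reach is not made up. A row lasts 1/8 s, in which the tool goes at most 62.5 mm and 10.7 degrees, less where a joint would pass 70% of its speed; a pose out of reach is approached as far as the arm can. A call with a gripper value outside its range is refused whole. The fingers move at their own pace and stop on an object; FORCE is the grip in N (left out, the last holds). Time passes only in rows, so rows that do not move let the fingers close. It gives the time, the measured TCP pose, the force and the opening at its end, in the units of the state.
- env.observe(): the state, without advancing time (a new reading comes with each control period).
- viewer.get_image(name): name is "scene" or "top" or "wrist"; returns (picture, depth): 384x512x3 uint8, red, green, blue; 384x512 float32, m along the optical axis (not along the pixel's ray), 0 where there is no reading.
- viewer.camera_params(name): a dict with "fx", "fy", "cx", "cy" (pixels), "D" ([k1, k2, p1, p2, k3] as OpenCV has them; the pictures are not rectified), "rvec" (rotation vector, rad) and "tvec" (3), from world to camera coordinates, as OpenCV has them; the wrist camera has in their place "T_tool_cam" (4x4, takes a point from camera to tool coordinates, whose origin is the TCP and whose axes are the flange's). Camera axes: x right, y down, z forward; pixel columns grow to the right and rows downward; lengths in m; the calibration is good to about 2 mm. A picture is of the moment at which its call begins: read the wrist's pose just before it. camera_params takes no time and is no camera call.
- ticket.close_job(): hands the job in, once; it reports no verdict.
The state is a dict: "time_s": time; "q": joint angles; "qvel": joint speeds; "joint_efforts": joint torques, N m; "position": TCP position; "tool_rot": TCP orientation; "ft_force": force on the tool from outside, world axes, zero at the start; "wrist_torque": the same for the moment, N m; "grip_width": finger opening in m.
Only numpy, scipy, OpenCV 4.12 (cv2) and the standard library are available. Lean on these libraries where they do the work, as an engineer would, in place of code of your own. Each camera call takes 0.05 s, during which the arm holds its last target. There are 200 camera calls.

## Working session

There is one attempt and no reset: what is moved stays moved. The work goes in short steps, Python scripts to look and compute and a shell command to move; the robot and the scene stay as the last step left them, time stands still between calls to the robot, and variables do not carry over. Pictures are saved under pics/ and viewed, about 12 in all and at most 16, crops included, and the job is handed in when it is done.

```bash
mkdir -p pics; cat > h.py <<'E'
import numpy as np, cv2
from rig import env, viewer, ticket
def cloud(name):
    s=env.observe(); im,d=viewer.get_image(name); p=viewer.camera_params(name)
    K=np.array([[p['fx'],0,p['cx']],[0,p['fy'],p['cy']],[0,0,1.]])
    h,w=d.shape; u,v=np.meshgrid(np.arange(w),np.arange(h))
    n=cv2.undistortPoints(np.stack([u,v],-1).reshape(-1,1,2).astype(float),K,np.array(p['D'],float)).reshape(h,w,2)
    X=np.dstack([n*d[...,None],d])
    if 'rvec' in p:
        R=cv2.Rodrigues(np.array(p['rvec'],float))[0]; W=(X-np.array(p['tvec']).ravel())@R
    else:
        T=np.array(p['T_tool_cam']); W=(X@T[:3,:3].T+T[:3,3])@np.array(s['tool_rot']).T+np.array(s['position'])
    W[d==0]=np.nan
    return im,d,W,s
def save(im,f): cv2.imwrite('pics/'+f,im[...,::-1])
E
python3 - <<'E'
from h import *
for n in ('top','scene'):
    im,d,W,s=cloud(n); np.savez(n,im=im,W=W); save(im,n+'.png')
    print(n,np.nanmedian(W[...,2]),(d==0).mean())
    if n=='top':
        z=W[...,2]; m=((z>0.012)&(z<0.15)).astype(np.uint8)
        c,l,st,ce=cv2.connectedComponentsWithStats(m)
        for i in range(1,c):
            if st[i,4]>60: P=W[l==i]; print(st[i],P.min(0).round(3),P.max(0).round(3),np.median(P,0).round(3))
print(s['position'],s['tool_rot'],s['grip_width'],s['time_s'])
E
```

```text
top 0.0005403033949329828 0.0038350423177083335
[260  65  35  33 238] [ 0.786 -0.092  0.012] [ 0.872 -0.005  0.021] [ 0.833 -0.046  0.014]
[162  68  17  20 240] [0.81  0.203 0.012] [0.847 0.237 0.09 ] [0.823 0.216 0.056]
[ 112  133  109  110 7300] [0.418 0.087 0.012] [0.691 0.36  0.035] [0.553 0.222 0.026]
[379 159  25  25 489] [ 0.57  -0.355  0.031] [ 0.628 -0.299  0.062] [ 0.597 -0.324  0.056]
[274 167  19  34 462] [ 0.527 -0.088  0.012] [ 0.607 -0.043  0.039] [ 0.568 -0.065  0.032]
[327 168  23  22 381] [ 0.555 -0.227  0.012] [ 0.606 -0.174  0.04 ] [ 0.58  -0.199  0.032]
[382 212  18  17 283] [ 0.461 -0.35   0.012] [ 0.501 -0.31   0.041] [ 0.481 -0.328  0.036]
[271 227  27  27 293] [ 0.398 -0.102  0.013] [ 0.461 -0.038  0.028] [ 0.43  -0.07   0.022]
[327 226  19  18 267] [ 0.424 -0.213  0.039] [ 0.465 -0.171  0.067] [ 0.443 -0.191  0.06 ]
[ 35 236  33  25 573] [0.37  0.471 0.012] [0.428 0.53  0.085] [0.4   0.512 0.057]
[ 460  293   52   91 2073] [ 0.07  -0.658  0.012] [ 0.299 -0.511  0.026] [ 0.192 -0.593  0.014]
[213 297  64  22 173] [ 0.262 -0.05   0.096] [0.304 0.088 0.15 ] [0.299 0.012 0.138]
scene -2.5843021143209606e-05 0.003972371419270833
[ 0.15396217 -0.5277142   0.23071629] [[ 9.60011482e-01  2.79960612e-01 -9.73603014e-05]
 [ 2.79960457e-01 -9.60010449e-01  1.44227865e-03]
 [ 3.10314306e-04 -1.41186110e-03 -9.99998955e-01]] 0.08538203148597497 0.05
```

View pics/top.png

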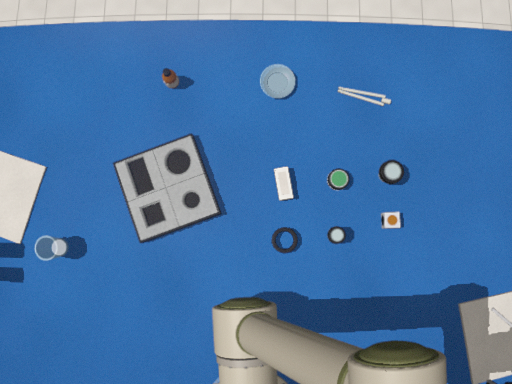

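The top view shows the case at pixel (165,187): long pocket upper left, large round upper right, square lower left, small round lower right. The slide box is at (284,183), the lens at (339,179), the large eyepiece at (391,172), the slim eyepiece at (337,235), the cube at (391,220) and the ring at (286,239).

```bash
cat > fit.py <<'E'
from h import *
def rect(P):
    P=P[np.isfinite(P).all(1)]
    (c,s,a)=cv2.minAreaRect((P[:,:2]*1000).astype(np.float32)); return np.round(c,1),np.round(s,1),round(a,1),np.round(np.median(P[:,:2],0)*1000,1),len(P)
def objs(W,exp):
    for k,(x,y,h,r) in exp.items():
        m=(np.hypot(W[...,0]-x,W[...,1]-y)<r)&(abs(W[...,2]-h)<.006)
        if m.sum()>20: print(k,*rect(W[m]),'z',np.median(W[m][:,2]).round(4))
OBJ=dict(eye=(.443,-.191,.06,.035),lens=(.58,-.199,.032,.04),cube=(.481,-.328,.036,.035),box=(.568,-.065,.032,.055),big=(.597,-.324,.056,.04),ring=(.43,-.07,.022,.04))
def case(W,r=.17):
    c=(np.hypot(W[...,0]-.553,W[...,1]-.222)<r)
    m=c&(abs(W[...,2]-.027)<.006); print('case',*rect(W[m]),np.median(W[m][:,2]))
    f=(c&(W[...,2]<.0205)&(W[...,2]>.008)).astype(np.uint8)
    n,l,st,_=cv2.connectedComponentsWithStats(f,connectivity=4)
    for i in range(1,n):
        if st[i,4]>100: print('pocket',st[i],*rect(W[l==i]),np.nanmedian(W[l==i][:,2]).round(4))
E
python3 - <<'E'
from fit import *
for n in('top','scene'):
    W=np.load(n+'.npz')['W']; print(n); objs(W,OBJ); case(W)
E
```

```text
top
eye [ 443.1 -192.6] [37.8 40.7] 0.7 [ 443.1 -192.7] 246 z 0.0605
lens [ 581.2 -200.7] [51.  50.4] 68.9 [ 581.3 -199.9] 352 z 0.0325
cube [ 480.8 -329.4] [39.5 38.6] 4.0 [ 480.7 -329.7] 248 z 0.0363
box [568.  -65.8] [77.8 34.1] 10.5 [567.6 -65.3] 445 z 0.0323
big [ 598.4 -327.1] [55.5 56.3] 53.0 [ 598.  -326.6] 439 z 0.0566
ring [429.5 -69.7] [61.9 61.9] 45.9 [429.5 -70. ] 290 z 0.0221
case [554.  223.6] [215.2 212.9] 21.2 [547.5 217.3] 5603 0.026942533426557693
pocket [166 148  24  26 450] [620.2 196.2] [59.5 59.8] 28.2 [621.1 195.9] 450 0.0157
pocket [127 157  28  38 594] [583.9 289.3] [90.9 47.5] 19.4 [583.1 290.5] 594 0.0157
pocket [184 192  16  17 196] [524.8 160.2] [38.  38.6] 64.3 [525.5 160. ] 196 0.0158
pocket [142 202  24  25 367] [488.4 253.5] [47.8 48.4] 21.5 [488.2 254. ] 367 0.0155
scene
eye [ 446.2 -196. ] [39.1 37.2] 41.9 [ 449.7 -195.6] 139 z 0.0599
lens [ 582.5 -204.1] [51.1 48.9] 25.1 [ 586.  -204.1] 279 z 0.032
cube [ 484.6 -332.6] [39.2 37.8] 3.4 [ 487.5 -332.5] 187 z 0.0359
box [569.4 -70.1] [80.5 35.8] 8.6 [573.6 -70.7] 330 z 0.0316
big [ 601.4 -328.7] [56.  57.4] 20.4 [ 604.2 -329.2] 412 z 0.0559
ring [431.6 -74.5] [63.9 63.3] 30.4 [435.2 -75. ] 199 z 0.0211
case [554.6 219.1] [216.2 217.9] 21.2 [560.9 210.1] 3455 0.02646480097725192
pocket [339 153  23  15 169] [484.8 251.4] [48.9 45.7] 21.0 [482.  252.3] 169 0.0152
pocket [361 168  35  24 341] [578.3 288.1] [86.3 42.3] 20.0 [578.3 290.2] 341 0.0154
pocket [317 170  14   9 103] [520.1 156.8] [36.  32.5] 65.4 [518.3 157.3] 103 0.0156
pocket [295 173 113  48 381] [623.6 191. ] [297.6 151.1] 66.8 [635.7 148.7] 381 0.0145
pocket [340 186  24  17 297] [613.4 194.5] [57.2 56.4] 81.0 [613.9 194.6] 297 0.0155
```

View pics/scene.png

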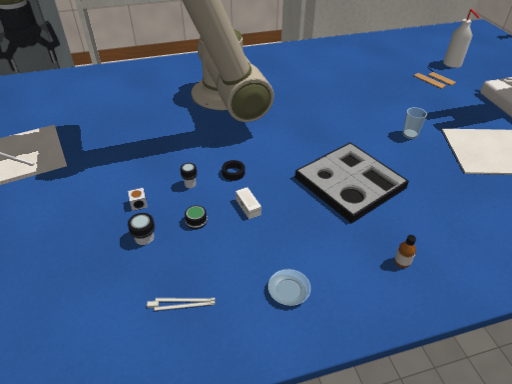

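The scene view shows the same six accessories and the case, with nothing extra in the way. The two cameras disagree by a common 2-4 mm shift, so I'll settle it with the wrist camera. I'm moving over the cube first.

```bash
python3 -m pendant '[[[47,28,3],-0.03,1],[[47,28,3],-0.03,1],[[47,28,3],-0.03,1],[[47,28,3],-0.03,1],[[47,28,3],-0.03,1],[[47,28,3],-0.03,1],[[45,31,3],-0.03,1],[[0,0,0],0,1]]' 40
cat >> fit.py <<'E'
def wrist(f=None):
    im,d,W,s=cloud('wrist')
    if f: save(im,f)
    R=np.array(s['tool_rot']); print('tcp',np.round(np.array(s['position'])*1000,1),'jaw deg',np.degrees(np.arctan2(R[1,1],R[0,1])).round(1),'w',s['grip_width'],'t',s['time_s'])
    return W
E
python3 - <<'E'
from fit import *
W=wrist('w1.png'); objs(W,OBJ)
E
```

```text
time_s: 1.1
position: [0.4892, -0.3205, 0.249]
tool_rot: [[0.998, 0.064, -0.002], [0.064, -0.998, 0.007], [-0.001, -0.007, -1.0]]
ft_force: [-0.1, 0.3, 0.0]
grip_width: 0.0855
tcp [ 489.2 -320.5  249. ] jaw deg -86.3 w 0.08549724948094178 t 1.1
eye [ 444.8 -192.8] [40.  40.9] 4.5 [ 446.3 -193.7] 959 z 0.0604
lens [ 582.  -200.6] [49.5 51. ] 1.8 [ 582.3 -201.5] 1708 z 0.0328
cube [ 482.3 -331. ] [38.7 38.5] 3.6 [ 483.3 -331.2] 1003 z 0.0363
box [569.4 -66.5] [77.8 35.5] 10.6 [570.6 -68.3] 2122 z 0.0323
big [ 599.4 -327.3] [56.8 56.4] 3.6 [ 599.6 -327.2] 2523 z 0.0564
ring [431.2 -70.2] [62.8 63.3] 13.6 [432.6 -71.1] 1087 z 0.0218
```

View pics/w1.png

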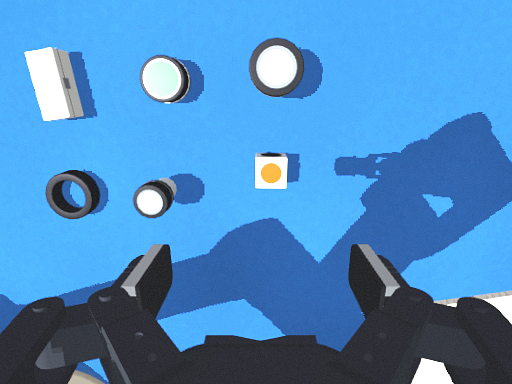

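The wrist view shows all six objects, with the cube at (271,172) between the jaws. Its positions agree with the top camera within 2 mm, and the jaws are already square to the cube. Descending.

```bash
python3 -m pendant '[[[-7,-10,-30],0,1],[[0,0,-50],0,1],[[0,0,-50],0,1],[[0,0,-35],0,1],[[0,0,0],0,1]]' 40
```

```text
time_s: 1.78
position: [0.4755, -0.3356, 0.0795]
tool_rot: [[0.998, 0.057, -0.004], [0.057, -0.998, 0.006], [-0.003, -0.006, -1.0]]
ft_force: [-0.3, -0.4, 0.1]
grip_width: 0.0855
```

```bash
python3 -m pendant '[[[6,4,-30],0,1],[[0,0,-25],0,1],[[0,0,0],0,1],[[0,0,0],0,1]]' 40
```

```text
time_s: 2.28
position: [0.4822, -0.3364, 0.0304]
tool_rot: [[0.999, 0.054, 0.003], [0.054, -0.999, -0.002], [0.003, 0.002, -1.0]]
ft_force: [0.1, 0.9, -0.2]
grip_width: 0.0853
```

```bash
python3 -m pendant '[[[0,6,-17],0,1],[[0,0,0],0,1],[[0,0,0],0,1]]' 40
```

```text
time_s: 2.65
position: [0.4836, -0.3327, 0.0182]
tool_rot: [[0.999, 0.053, 0.009], [0.053, -0.999, -0.008], [0.008, 0.008, -1.0]]
ft_force: [0.1, 0.0, 0.5]
grip_width: 0.0857
```

```bash
python3 - <<'E'
from fit import *
W=wrist(); objs(W,{'cube':OBJ['cube']})
E
```

```text
tcp [ 483.6 -332.7   18.2] jaw deg -87.0 w 0.08571893011840637 t 2.65
cube [ 482.6 -330.6] [39.6 38.3] 3.1 [ 485.3 -330.7] 6185 z 0.0361
```

```bash
python3 -m pendant '[[[-1,2,-5],0,1],[[0,0,0],0,1],[[0,0,0],0,0],[[0,0,0],0,-1],[[0,0,0],0,-1],[[0,0,0],0,-1],[[0,0,0],0,-1],[[0,0,0],0,-1]]' 40
```

```text
time_s: 3.7
position: [0.4828, -0.3312, 0.0141]
tool_rot: [[0.999, 0.053, 0.01], [0.053, -0.999, -0.009], [0.009, 0.009, -1.0]]
ft_force: [0.0, -0.2, 0.6]
grip_width: 0.0373
```

```bash
python3 -m pendant '[[[0,0,15],0,-1],[[0,0,40],0,-1],[[0,0,50],0,-1],[[0,15,40],0.03,-1],[[0,40,10],0.04,-1],[[0,55,0],0.04,-1],[[0,60,0],0.04,-1],[[0,60,0],0.04,-1],[[0,60,0],0.04,-1],[[0,60,0],0.04,-1],[[0,60,0],0.04,-1],[[0,40,0],0.04,-1]]'
```

```text
time_s: 5.2
position: [0.4798, 0.1305, 0.1851]
tool_rot: [[0.917, 0.397, 0.024], [0.397, -0.918, -0.008], [0.019, 0.017, -1.0]]
ft_force: [0.6, -0.0, -0.7]
grip_width: 0.0369
```

```bash
python3 - <<'E'
from fit import *
W=wrist('w2.png'); case(W)
E
```

```text
tcp [479.8 130.5 185.1] jaw deg -66.6 w 0.036946515787897205 t 5.2
case [535.3 216.4] [173.  213.8] 21.2 [534.9 211.8] 30835 0.02696310085720377
pocket [ 121    0   49   64 2923] [568.7 284.8] [56.6 43.4] 21.2 [569.1 285.5] 2923 0.0156
pocket [ 221    0   68   53 2923] [613.5 192.1] [46.  61.9] 23.8 [616.3 192.5] 2923 0.0155
pocket [ 124   99   50   51 2336] [488.5 254. ] [49. 47.] 21.9 [488.6 254.6] 2336 0.0155
pocket [ 232  108   40   41 1278] [525.2 157.8] [39.5 39.7] 23.4 [525.5 158.1] 1278 0.0155
```

View pics/w2.png

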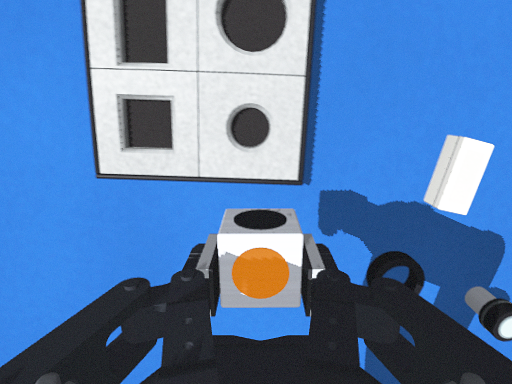

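The cube is held level at (262,260). The square pocket is at (147,124) in the picture, which measures (488.5, 254.0) and agrees with the top view.

```bash
python3 -m pendant '[[[3,40,-20],-0.02,-1],[[3,40,-30],-0.01,-1],[[3,25,-30],0,-1],[[0,5,-10],0,-1],[[0,0,0],0,-1],[[0,0,0],0,-1]]'
```

```text
time_s: 6.0
position: [0.4893, 0.2472, 0.0991]
tool_rot: [[0.927, 0.373, 0.033], [0.374, -0.928, -0.006], [0.028, 0.017, -0.999]]
ft_force: [-0.2, 0.4, 0.1]
grip_width: 0.0375
```

```bash
python3 -m pendant '[[[-1,6,-20],0.0,-1],[[0,1,-20],0,-1],[[0,0,-10],0,-1],[[0,0,0],0,-1],[[0,0,0],0,-1]]'
```

```text
time_s: 6.62
position: [0.4915, 0.2516, 0.0536]
tool_rot: [[0.929, 0.369, 0.042], [0.369, -0.929, -0.004], [0.038, 0.019, -0.999]]
ft_force: [-0.2, 1.0, -1.1]
grip_width: 0.0372
```

```bash
python3 -m pendant '[[[-4,3,-12],0.01,-1],[[0,0,-8],0,-1],[[0,0,0],0,-1]]'
```

```text
time_s: 7.0
position: [0.4874, 0.2549, 0.033]
tool_rot: [[0.924, 0.379, 0.043], [0.379, -0.925, -0.003], [0.039, 0.019, -0.999]]
ft_force: [0.8, 0.6, -0.4]
grip_width: 0.037
```

```bash
python3 -m pendant '[[[0,0,-4],-0.01,-1],[[0,0,-1],0,-1]]'
```

```text
time_s: 7.25
position: [0.488, 0.2551, 0.0293]
tool_rot: [[0.928, 0.369, 0.045], [0.369, -0.929, -0.003], [0.041, 0.019, -0.999]]
ft_force: [-4.1, -2.2, 15.5]
grip_width: 0.0372
```

Contact shows as 15 N upward. Releasing.

```bash
python3 -m pendant '[[[0,0,0],0,0.2],[[0,0,0],0,0.2],[[0,0,0],0,0.2],[[0,0,15],0,0.4],[[0,0,40],0,1],[[0,0,50],0,1],[[0,0,50],0,1],[[0,0,0],0,1]]'
```

```text
time_s: 8.25
position: [0.4878, 0.255, 0.1931]
tool_rot: [[0.929, 0.368, 0.048], [0.368, -0.93, -0.002], [0.044, 0.02, -0.999]]
ft_force: [0.2, 0.4, -1.2]
grip_width: 0.0854
```

```bash
python3 - <<'E'
from fit import *
W=wrist('w3.png'); case(W); objs(W,{'cube':(.4885,.254,.051,.035)})
E
```

```text
tcp [487.8 255.  193.1] jaw deg -68.4 w 0.08535458643734896 t 8.25
case [555.5 224. ] [212.2 213.8] 21.1 [559.5 224. ] 33211 0.02681439744441147
pocket [ 240   35   45   93 4007] [583.6 289.1] [88.8 43.3] 20.9 [585.3 289.6] 4007 0.0154
pocket [ 332   52   61   64 2949] [620.7 193.6] [60.1 60.7] 86.3 [621.5 193.6] 2949 0.0154
pocket [239 160  45  44 414] [488.3 251.6] [47.5 47.9] 20.7 [503.1 237.2] 414 0.0156
pocket [336 165  37  35 991] [525.2 157.2] [37.2 38.1] 25.7 [525.  156.4] 991 0.0154
cube [488.5 256.3] [38.5 38.5] 21.4 [489.3 256.4] 1521 z 0.0513
```

View pics/w3.png

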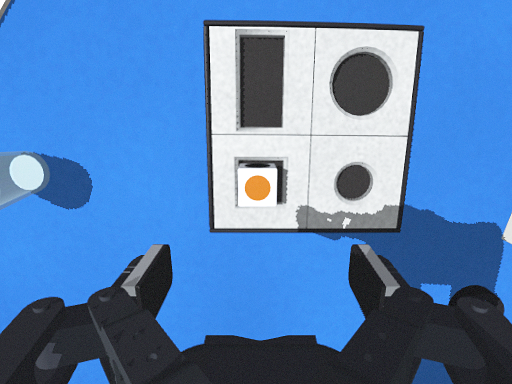

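The cube is seated at pixel (257,187). Its top is at 51.3 mm, so it rests on the floor, and it is 3 mm off centre. The tool's tilt creeps row by row, so I'm making a half turn on the way to the slim eyepiece to reverse it.

```bash
python3 -m pendant '[[[-2,-20,5],0.178,1],[[-3,-30,0],0.178,1],[[-3,-30,0],0.178,1],[[-3,-30,0],0.178,1],[[-3,-30,0],0.178,1],[[-3,-30,0],0.178,1],[[-3,-30,0],0.178,1],[[-3,-30,0],0.178,1],[[-3,-30,0],0.178,1]]'
python3 -m pendant '[[[-3,-30,0],0.178,1],[[-3,-30,0],0.178,1],[[-3,-30,0],0.178,1],[[-3,-30,0],0.178,1],[[-3,-30,0],0.178,1],[[-3,-20,0],0.178,1]]'
```

```text
time_s: 9.43
position: [0.4533, -0.0115, 0.1867]
tool_rot: [[-0.447, 0.895, -0.015], [0.894, 0.447, 0.034], [0.037, 0.002, -0.999]]
ft_force: [0.1, 0.0, 0.1]
grip_width: 0.0852
time_s: 10.18
position: [0.4304, -0.186, 0.1804]
tool_rot: [[-0.999, 0.005, -0.052], [0.005, 1.0, 0.004], [0.052, 0.003, -0.999]]
ft_force: [0.6, -0.3, -0.1]
grip_width: 0.0853
```

```bash
python3 -m pendant '[[[8,-6,-30],0,1],[[6,0,-40],0,1],[[0,0,-25],0,1],[[0,0,0],0,1]]'
python3 - <<'E'
from fit import *
W=wrist(); objs(W,OBJ)
print(env.observe()['tool_rot'])
E
```

```text
time_s: 10.68
position: [0.4421, -0.1922, 0.0796]
tool_rot: [[-0.998, 0.005, -0.058], [0.005, 1.0, 0.008], [0.058, 0.008, -0.998]]
ft_force: [-0.5, 0.1, 0.4]
grip_width: 0.0856
tcp [ 442.1 -192.2   79.6] jaw deg 89.7 w 0.08556136997346729 t 10.675
eye [ 444.1 -192.5] [40.5 40.1] 0.3 [ 442.4 -192.3] 3675 z 0.0605
box [571.3 -56.8] [22.2 24.8] 82.9 [572.4 -58.4] 523 z 0.0324
ring [430.7 -70.3] [63.5 63. ] 41.1 [428.7 -70.3] 3651 z 0.0219
[[-0.99839318  0.00522648 -0.0564246 ]
 [ 0.00485613  0.99996577  0.00669878]
 [ 0.05645768  0.00641401 -0.99838439]]
```

```bash
cat > t.py <<'E'
from rig import env; s=env.observe(); print([round(float(r[2]),4) for r in s['tool_rot']],[round(float(x)*1000,1) for x in s['position']],[round(float(x),1) for x in s['q']])
E
python3 t.py; python3 -m pendant '[[[0,0,0],0,1],[[0,0,0],0,1],[[0,0,0],0,1],[[0,0,0],0,1],[[0,0,0],0,1],[[0,0,0],0,1],[[0,0,0],0,1],[[0,0,0],0,1]]' >/dev/null; python3 t.py;  python3 -m pendant '[[[0,0,0],0.1,1],[[0,0,0],-0.1,1],[[0,0,0],0.1,1],[[0,0,0],-0.1,1],[[0,0,0],0,1]]'>/dev/null;python3 t.py
```

```text
[-0.0564, 0.0067, -0.9984] [442.7, -192.6, 80.6] [-36.7, 26.5, 95.5, -1.9, 60.9, -125.5]
[-0.0526, 0.0038, -0.9986] [443.5, -193.1, 83.4] [-36.7, 26.2, 95.3, -1.9, 61.0, -125.5]
[-0.0529, 0.0039, -0.9986] [443.5, -193.1, 83.2] [-36.7, 26.3, 95.3, -1.9, 61.0, -125.6]
```

Idle rows don't add tilt. The 3° lean is about the jaw axis, so the pads stay vertical, which is harmless as long as it stays small. Continuing to the eyepiece.

```bash
python3 -m pendant '[[[1,0,-25],0,1],[[0,0,-20],0,1],[[0,0,-4],0,1],[[0,0,0],0,1]]';python3 t.py
```

```text
time_s: 12.85
position: [0.445, -0.1934, 0.0338]
tool_rot: [[-0.999, -0.004, -0.051], [-0.004, 1.0, 0.003], [0.051, 0.003, -0.999]]
ft_force: [0.5, 0.6, 0.0]
grip_width: 0.085
[-0.0514, 0.0025, -0.9987] [445.0, -193.4, 33.8] [-36.6, 30.8, 98.1, -2.0, 53.6, -125.6]
```

```bash
python3 -m pendant '[[[-1,1,-4],0,1],[[0,0,0],0,0],[[0,0,0],0,-1],[[0,0,0],0,-1],[[0,0,0],0,-1],[[0,0,0],0,-1],[[0,0,0],0,-1]]' 40;python3 t.py
```

```text
time_s: 13.72
position: [0.4445, -0.1927, 0.0312]
tool_rot: [[-0.999, -0.005, -0.049], [-0.005, 1.0, 0.001], [0.049, 0.001, -0.999]]
ft_force: [-0.7, 1.4, 0.5]
grip_width: 0.0413
[-0.0491, 0.0009, -0.9988] [444.5, -192.7, 31.2] [-36.6, 31.0, 98.4, -2.0, 52.9, -125.6]
```

```bash
python3 -m pendant '[[[0,0,15],0,-1],[[0,0,35],0,-1],[[0,0,40],0.03,-1],[[5,20,20],0.05,-1],[[10,40,0],0.05,-1],[[11,50,0],0.05,-1],[[11,50,0],0.05,-1],[[11,50,0],0.05,-1],[[11,50,0],0.04,-1],[[11,40,0],0.03,-1],[[5,25,0],0,-1],[[0,0,0],0,-1]]'
python3 - <<'E'
from fit import *
W=wrist('w4.png'); case(W)
E
python3 t.py
```

```text
time_s: 15.22
position: [0.5191, 0.1428, 0.1428]
tool_rot: [[-0.933, -0.356, -0.049], [-0.356, 0.934, -0.016], [0.052, 0.002, -0.999]]
ft_force: [-0.3, -0.0, -1.8]
grip_width: 0.0407
tcp [519.1 142.8 142.8] jaw deg 110.9 w 0.04068034434796863 t 15.225
case [553.8 223.5] [212.5 212.8] 21.0 [503.9 211.3] 22092 0.027008569162067814
pocket [273 142 171   2 172] [445.3 211. ] [  0.4 153.4] 21.4 [445.5 210.7] 172 0.013
pocket [355 179  55  50 654] [489.2 254.1] [47.  46.5] 21.4 [485.9 239.8] 654 0.0157
pocket [251 184  44  37 949] [521.5 159.7] [39.5 28.4] 87.5 [521.9 160.6] 949 0.0156
pocket [353 262  45  26 864] [558.  281.4] [28.4 42.3] 23.1 [555.4 280.1] 864 0.0157
pocket [245 295  57  34 637] [633.5 207. ] [25.6 60.9] 42.9 [638.7 211.5] 637 0.0159
[-0.0496, -0.0166, -0.9986] [519.0, 142.0, 142.8] [3.1, 26.5, 82.3, -0.8, 74.1, -107.5]
```

View pics/w4.png

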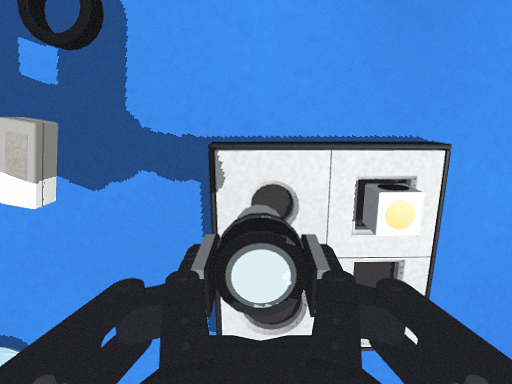

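The slim eyepiece hangs upright in the jaws at (262,275), just short of the small pocket at (272,203).

```bash
python3 -m pendant '[[[4,10,-10],0,-1],[[2,5,-25],0,-1],[[0,0,-20],0,-1],[[0,0,-10],0,-1],[[0,0,0],0,-1]]';python3 t.py
```

```text
time_s: 15.9
position: [0.5253, 0.155, 0.0741]
tool_rot: [[-0.935, -0.35, -0.051], [-0.35, 0.937, -0.017], [0.054, 0.002, -0.999]]
ft_force: [-0.5, -0.8, -1.2]
grip_width: 0.0406
[-0.0509, -0.0167, -0.9986] [525.3, 155.0, 74.1] [4.4, 32.1, 85.4, -0.8, 65.4, -105.8]
```

```bash
python3 -m pendant '[[[0,4,-10],0,-1],[[0,0,-10],0,-1],[[0,0,-3],0,-1],[[0,0,0],0,-1]]';python3 t.py
```

```text
time_s: 16.4
position: [0.526, 0.1591, 0.0506]
tool_rot: [[-0.935, -0.35, -0.049], [-0.35, 0.937, -0.017], [0.051, 0.002, -0.999]]
ft_force: [-0.2, 0.2, 0.2]
grip_width: 0.0411
[-0.0487, -0.0165, -0.9987] [526.0, 159.1, 50.6] [4.8, 34.1, 86.5, -0.8, 62.3, -105.3]
```

```bash
python3 -m pendant '[[[-1,-1,-4],0,-1],[[0,0,-1],0,-1]]'; python3 t.py
```

```text
time_s: 16.65
position: [0.5253, 0.1581, 0.0461]
tool_rot: [[-0.936, -0.35, -0.048], [-0.35, 0.937, -0.016], [0.05, 0.001, -0.999]]
ft_force: [-1.8, 0.0, 6.4]
grip_width: 0.0409
[-0.0475, -0.0164, -0.9987] [525.3, 158.1, 46.1] [4.7, 34.3, 87.0, -0.8, 61.5, -105.4]
```

```bash
python3 -m pendant '[[[0,0,0],0,0.3],[[0,0,0],0,0.3],[[0,0,0],0,0.3],[[0,0,15],0,0.5],[[0,0,40],0,1],[[0,0,50],0,1],[[0,-20,30],-0.03,1],[[0,-40,0],-0.04,1],[[0,-40,0],-0.04,1],[[0,0,0],0,1]]'; python3 t.py
python3 - <<'E'
from fit import *
W=wrist('w5.png'); case(W); objs(W,dict(eye=(.525,.158,.075,.035)))
im,d,W,s=cloud('top'); objs(W,dict(eye=(.525,.158,.075,.035),cube=(.4885,.254,.051,.035),**{k:OBJ[k] for k in('lens','box','big','ring')}))
E
```

```text
time_s: 17.9
position: [0.5252, 0.0558, 0.1932]
tool_rot: [[-0.969, -0.243, -0.04], [-0.243, 0.97, -0.012], [0.042, -0.002, -0.999]]
ft_force: [0.0, 0.5, 0.2]
grip_width: 0.0853
[-0.0404, -0.0118, -0.9991] [525.2, 55.8, 193.2] [-6.3, 22.5, 79.9, -0.9, 79.8, -110.2]
tcp [525.2  55.8 193.2] jaw deg 104.1 w 0.08528743398576605 t 17.9
case [554.4 223.8] [213.7 214.3] 21.4 [524.4 205.8] 20827 0.027115862386483558
pocket [293 140 140  20 232] [466.6 155.5] [  2.6 149.9] 22.3 [466.8 155.2] 232 0.0144
pocket [421 169  43  46 457] [489.5 254.5] [47.4 45.4] 19.8 [485.7 240.3] 457 0.0159
pocket [333 186  32  30 192] [522.1 152.7] [20.2 38.8] 59.6 [516.8 148.3] 192 0.0158
pocket [ 422  239   37   67 2089] [584.8 292.2] [86.2 41.9] 21.6 [580.5 293.4] 2089 0.0158
pocket [329 263  30  44 770] [629.2 182.9] [57.6 29.8] 30.6 [631.8 183. ] 770 0.0157
eye [525.4 157.9] [40.8 41.1] 15.3 [524.3 156.5] 1556 z 0.0755
eye [512.4 154.2] [26.5 18. ] 75.8 [510.8 160.4] 42 z 0.0754
cube [487. 256.] [39.2 39.2] 22.0 [486.7 255.3] 258 z 0.0514
lens [ 582.  -200.9] [51.2 49.5] 89.0 [ 581.5 -201.3] 353 z 0.0326
box [568.5 -65.7] [78.5 34.2] 10.3 [567.6 -65.4] 442 z 0.0321
big [ 598.7 -326.6] [55.  57.2] 61.9 [ 598.  -326.4] 444 z 0.0563
ring [429.5 -69.7] [61.9 61.8] 45.2 [429.9 -69.9] 286 z 0.022
```

The eyepiece is seated, with its top at 75.5 mm and less than 1 mm off centre. Next is the slide box at (569.3, -66.3), with the jaws at 100.4°.

```bash
python3 -m pendant '[[[15,-40,0],-0.03,1],[[15,-40,-20],-0.03,1],[[12,-35,-40],0,1],[[2,-5,-40],0,1],[[0,0,-20],0,1],[[0,0,0],0,1]]'; python3 t.py
python3 - <<'E'
from fit import *
W=wrist(); objs(W,OBJ)
E
```

```text
time_s: 18.75
position: [0.5714, -0.0582, 0.0713]
tool_rot: [[-0.98, -0.197, -0.038], [-0.197, 0.98, -0.008], [0.039, -0.0, -0.999]]
ft_force: [-0.1, -0.1, 0.4]
grip_width: 0.0856
[-0.0382, -0.0082, -0.9992] [571.4, -58.2, 71.3] [-17.1, 34.1, 81.8, -1.2, 66.0, -118.0]
tcp [571.4 -58.2  71.3] jaw deg 101.4 w 0.08564355694508631 t 18.75
lens [ 581.5 -200. ] [51.1 52.1] 13.8 [ 579.7 -197.7] 4850 z 0.0325
box [568.8 -65.8] [77.3 34.8] 10.7 [565.4 -65.9] 6036 z 0.0321
ring [450.3 -65.8] [24.1 60.9] 11.5 [452.7 -65. ] 2212 z 0.0218
```

```bash
python3 -m pendant '[[[-2,-8,-25],-0.01,1],[[0,0,-20],0,1],[[0,0,-5],0,1],[[0,0,0],0,1]]'; python3 t.py
```

```text
time_s: 19.3
position: [0.573, -0.0644, 0.0268]
tool_rot: [[-0.981, -0.192, -0.027], [-0.191, 0.981, -0.011], [0.029, -0.006, -1.0]]
ft_force: [-0.1, -0.7, 0.1]
grip_width: 0.0856
[-0.0274, -0.0111, -0.9996] [573.0, -64.4, 26.8] [-17.7, 37.5, 84.2, -1.3, 59.6, -118.1]
```

```bash
python3 -m pendant '[[[-5,-2,-12],0,1],[[0,0,-2],0,1],[[0,0,0],0,0],[[0,0,0],0,-1],[[0,0,0],0,-1],[[0,0,0],0,-1],[[0,0,0],0,-1],[[0,0,0],0,-1]]' 40; python3 t.py
```

```text
time_s: 20.3
position: [0.5688, -0.0666, 0.0142]
tool_rot: [[-0.981, -0.192, -0.024], [-0.192, 0.981, -0.012], [0.026, -0.008, -1.0]]
ft_force: [-0.4, -0.2, -0.2]
grip_width: 0.033
[-0.0238, -0.0123, -0.9996] [568.8, -66.6, 14.2] [-18.0, 38.2, 85.6, -1.3, 57.3, -118.4]
```

```bash
python3 -m pendant '[[[0,0,15],0,-1],[[0,0,40],0,-1],[[0,0,45],0.02,-1],[[0,15,35],0.02,-1],[[2,40,0],0.02,-1],[[2,50,0],0.02,-1],[[3,55,0],0.02,-1],[[2,55,0],0.02,-1],[[2,55,0],0.02,-1],[[2,40,0],0.02,-1],[[2,25,0],0.02,-1],[[0,0,0],0,-1]]'; python3 t.py
python3 - <<'E'
from fit import *
W=wrist('w6.png'); case(W)
E
```

```text
time_s: 21.8
position: [0.5817, 0.2789, 0.1655]
tool_rot: [[-0.93, -0.369, -0.012], [-0.368, 0.93, -0.016], [0.016, -0.01, -1.0]]
ft_force: [-0.3, -0.2, -1.3]
grip_width: 0.033
[-0.0115, -0.0156, -0.9998] [581.7, 278.9, 165.5] [15.4, 34.6, 63.1, -0.7, 83.1, -96.1]
tcp [581.7 278.9 165.5] jaw deg 111.6 w 0.03296224909276505 t 21.8
case [554.1 223.7] [213.  213.5] 21.2 [530.7 213.2] 37074 0.02685752351082782
pocket [245  49  52  57 695] [488.8 252.4] [48.1 47.4] 21.6 [502.2 237. ] 695 0.0155
pocket [157  56  24  44 260] [524.4 167.3] [39.5 17.6] 5.2 [523.2 170.2] 260 0.0154
pocket [ 248  143   46   29 1238] [556.3 279.4] [27.4 43.7] 21.0 [555.9 279.1] 1238 0.0156
pocket [ 136  156   63   59 2859] [621.3 193.8] [61.3 59.6] 59.2 [621.  193.4] 2859 0.0155
```

View pics/w6.png

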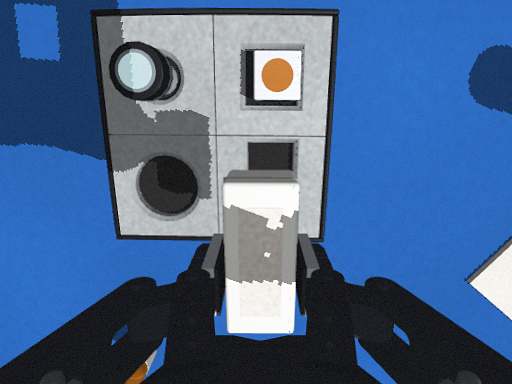

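The slide box is held square at (261,255), and the part of the long pocket still showing at (271,157) lines up with it. The eyepiece at (140,70) and the cube at (277,75) stand upright in their pockets.

```bash
python3 -m pendant '[[[2,8,-25],-0.01,-1],[[0,2,-45],0,-1],[[0,0,-25],0,-1],[[0,0,-5],0,-1],[[0,0,0],0,-1]]';python3 t.py
```

```text
time_s: 22.48
position: [0.5853, 0.2827, 0.0672]
tool_rot: [[-0.936, -0.351, -0.007], [-0.351, 0.936, -0.016], [0.013, -0.012, -1.0]]
ft_force: [-0.4, 0.3, 0.1]
grip_width: 0.0331
[-0.0075, -0.0157, -0.9998] [585.3, 282.7, 67.2] [15.7, 40.3, 69.4, -0.8, 71.0, -94.6]
```

```bash
python3 -m pendant '[[[-2,6,-12],0.01,-1],[[0,1,-10],0,-1],[[0,0,-2],0,-1],[[0,0,0],0,-1]]';python3 t.py
```

```text
time_s: 22.98
position: [0.5841, 0.2902, 0.0441]
tool_rot: [[-0.932, -0.361, -0.004], [-0.361, 0.932, -0.015], [0.009, -0.012, -1.0]]
ft_force: [-0.7, -0.2, -0.1]
grip_width: 0.0329
[-0.0037, -0.0148, -0.9999] [584.1, 290.2, 44.1] [16.3, 41.9, 70.4, -0.8, 68.1, -94.5]
```

```bash
python3 -m pendant '[[[0,-1,-7],0,-1],[[0,0,-5],0,-1],[[0,0,-1],0,-1]]';python3 t.py
```

```text
time_s: 23.35
position: [0.5842, 0.2891, 0.0305]
tool_rot: [[-0.933, -0.361, -0.003], [-0.361, 0.932, -0.015], [0.008, -0.013, -1.0]]
ft_force: [0.5, -0.4, -1.4]
grip_width: 0.0331
[-0.0031, -0.0147, -0.9999] [584.2, 289.1, 30.5] [16.2, 42.8, 71.2, -0.8, 66.5, -94.6]
```

```bash
python3 -m pendant '[[[0,0,-2],0,-1],[[0,0,-1],0,-1]]';python3 t.py
```

```text
time_s: 23.6
position: [0.5848, 0.2893, 0.0293]
tool_rot: [[-0.933, -0.361, -0.001], [-0.361, 0.932, -0.014], [0.006, -0.013, -1.0]]
ft_force: [-3.0, -0.4, 7.7]
grip_width: 0.0334
[-0.0012, -0.014, -0.9999] [584.8, 289.3, 29.3] [16.2, 42.9, 71.2, -0.8, 66.2, -94.6]
```

Contact. Releasing and heading for the lens at (581.7, -200.5).

```bash
python3 -m pendant '[[[0,0,0],0,0.1],[[0,0,0],0,0.1],[[0,0,0],0,0.1],[[0,0,15],0,0.3],[[0,0,40],0,1],[[0,0,50],0,1],[[0,-20,40],0,1],[[0,-50,0],0,1],[[0,-55,0],0,1],[[0,-55,0],0,1],[[0,0,0],0,1]]'; python3 t.py
python3 - <<'E'
from fit import *
W=wrist('w7.png'); objs(W,dict(box=(.584,.289,.047,.055),eye=(.525,.158,.075,.035)))
im,d,W,s=cloud('top'); objs(W,dict(box=(.584,.289,.047,.055)))
E
```

```text
time_s: 24.98
position: [0.5846, 0.1047, 0.1877]
tool_rot: [[-0.932, -0.363, 0.009], [-0.363, 0.932, -0.014], [-0.004, -0.016, -1.0]]
ft_force: [-0.1, 0.3, 0.4]
grip_width: 0.0852
[0.0094, -0.0137, -0.9999] [584.6, 104.7, 187.7] [-0.9, 27.9, 71.6, -0.8, 79.9, -112.1]
tcp [584.6 104.7 187.7] jaw deg 111.3 w 0.08519779631417682 t 24.975
box [584.4 289.8] [78.2 34.7] 20.4 [581.8 287.4] 2372 z 0.0473
eye [525.9 158.1] [41.  41.1] 69.1 [525.3 157.1] 1956 z 0.0756
box [598.8 307.5] [20.9 49.2] 86.6 [603.2 304.2] 106 z 0.0472
```

```bash
python3 -m pendant '[[[0,-50,0],-0.02,1],[[0,-60,0],-0.02,1],[[0,-60,0],-0.02,1],[[0,-60,0],-0.02,1],[[0,-50,0],-0.02,1],[[0,-20,-20],0,1],[[0,0,-30],0,1],[[0,0,-30],0,1],[[0,0,0],0,1]]'; python3 t.py
python3 - <<'E'
from fit import *
W=wrist(); objs(W,OBJ)
E
```

```text
time_s: 26.2
position: [0.5881, -0.1889, 0.1089]
tool_rot: [[-0.958, -0.286, 0.015], [-0.286, 0.958, -0.013], [-0.01, -0.017, -1.0]]
ft_force: [0.7, 0.5, -0.2]
grip_width: 0.0855
[0.0145, -0.0135, -0.9998] [588.1, -188.9, 108.9] [-28.7, 34.1, 74.3, -0.3, 70.5, -135.2]
tcp [ 588.1 -188.9  108.9] jaw deg 106.6 w 0.0855429696517047 t 26.2
lens [ 581.6 -200. ] [50.9 50.8] 13.9 [ 580.2 -200.3] 3539 z 0.0328
big [ 598.7 -326.7] [58.  57.3] 72.8 [ 596.3 -325.2] 5459 z 0.0563
ring [436. -74.] [56.2 54.4] 17.1 [443.2 -82.9] 2652 z 0.0217
```

```bash
python3 -m pendant '[[[-6,-11,-25],0,1],[[0,0,-35],0,1],[[0,0,-15],0,1],[[0,0,0],0,1]]'; python3 t.py
```

```text
time_s: 26.75
position: [0.5875, -0.1995, 0.0413]
tool_rot: [[-0.957, -0.29, 0.028], [-0.29, 0.957, -0.021], [-0.021, -0.028, -0.999]]
ft_force: [-0.1, 0.3, 0.4]
grip_width: 0.0855
[0.0284, -0.0208, -0.9994] [587.5, -199.5, 41.3] [-29.6, 38.6, 78.5, -0.3, 60.9, -136.3]
```

```bash
python3 -m pendant '[[[-6,-1,-20],0,1],[[0,0,-8],0,1],[[0,0,0],0,1]]'; python3 t.py
```

```text
time_s: 27.12
position: [0.5845, -0.2011, 0.0176]
tool_rot: [[-0.956, -0.291, 0.036], [-0.291, 0.956, -0.025], [-0.027, -0.034, -0.999]]
ft_force: [-0.2, 0.5, 0.1]
grip_width: 0.0855
[0.0357, -0.0248, -0.9991] [584.5, -201.1, 17.6] [-29.9, 40.0, 80.4, -0.3, 57.1, -136.7]
```

```bash
python3 -m pendant '[[[-3,1,-6],0,1],[[0,0,0],0,0.2],[[0,0,0],0,-1],[[0,0,0],0,-1],[[0,0,0],0,-1],[[0,0,0],0,-1],[[0,0,0],0,-1]]' 40; python3 t.py
```

```text
time_s: 28.0
position: [0.5825, -0.2006, 0.0137]
tool_rot: [[-0.956, -0.291, 0.039], [-0.292, 0.956, -0.027], [-0.03, -0.037, -0.999]]
ft_force: [-2.0, -0.0, 1.2]
grip_width: 0.0505
[0.039, -0.0268, -0.9989] [582.5, -200.6, 13.7] [-29.9, 40.1, 81.1, -0.3, 56.1, -136.7]
```

```bash
python3 -m pendant '[[[0,0,10],0,-1],[[0,0,30],0,-1],[[0,0,45],0,-1],[[2,20,35],0.01,-1],[[4,40,0],0.01,-1],[[5,50,0],0.01,-1],[[5,55,0],0.01,-1],[[5,55,0],0.01,-1],[[5,55,0],0.01,-1],[[5,45,0],0.01,-1],[[4,35,0],0,-1],[[0,0,0],0,-1]]'; python3 t.py
python3 - <<'E'
from fit import *
W=wrist('w8.png'); case(W)
E
```

```text
time_s: 29.5
position: [0.6162, 0.1655, 0.1431]
tool_rot: [[-0.933, -0.357, 0.045], [-0.358, 0.933, -0.024], [-0.033, -0.038, -0.999]]
ft_force: [0.0, 0.0, -1.4]
grip_width: 0.0503
[0.0448, -0.0239, -0.9987] [616.2, 165.5, 143.1] [5.1, 33.6, 68.9, -1.7, 75.0, -105.5]
tcp [616.2 165.5 143.1] jaw deg 110.9 w 0.05032581505632646 t 29.5
case [554.3 224.1] [213.6 213.5] 21.2 [529.  217.5] 44291 0.02702637849786256
pocket [390  47  66  63 981] [488.5 254.2] [48.8 46.5] 21.6 [495.6 239.8] 981 0.0157
pocket [376 149  61  92 848] [583.4 291.1] [87.4 43.2] 21.4 [558.9 275.9] 848 0.0158
pocket [ 260  164   67   59 2250] [612.8 197.1] [59.7 43.9] 78.4 [613.  198.4] 2250 0.0157
```

View pics/w8.png

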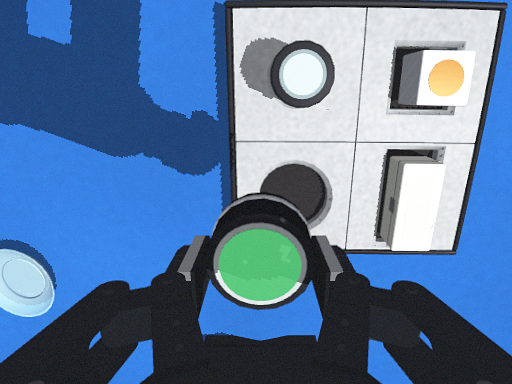

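The lens is held level at (261,258), with its pocket at (293,193). The slide box at (415,200), cube and eyepiece are all seated.

```bash
python3 -m pendant '[[[2,15,-10],0,-1],[[1,12,-35],0,-1],[[0,2,-30],0,-1],[[0,0,-10],0,-1],[[0,0,0],0,-1]]';python3 t.py
```

```text
time_s: 30.18
position: [0.6197, 0.1923, 0.0552]
tool_rot: [[-0.935, -0.351, 0.045], [-0.352, 0.936, -0.024], [-0.033, -0.039, -0.999]]
ft_force: [-0.5, -0.2, -0.9]
grip_width: 0.0508
[0.0449, -0.0245, -0.9987] [619.7, 192.3, 55.2] [7.5, 39.9, 72.7, -1.9, 65.1, -102.3]
```

```bash
python3 -m pendant '[[[1,2,-12],0,-1],[[0,0,-8],0,-1],[[0,0,0],0,-1]]';python3 t.py
```

```text
time_s: 30.55
position: [0.6219, 0.1941, 0.036]
tool_rot: [[-0.936, -0.35, 0.048], [-0.351, 0.936, -0.024], [-0.037, -0.039, -0.999]]
ft_force: [-0.8, 0.1, -1.6]
grip_width: 0.0503
[0.0483, -0.024, -0.9985] [621.9, 194.1, 36.0] [7.6, 41.4, 73.3, -1.9, 62.8, -102.0]
```

```bash
python3 -m pendant '[[[-1,0,-5],0,-1],[[0,0,-2],0,-1],[[0,0,-1],0,-1]]';python3 t.py
```

```text
time_s: 30.92
position: [0.6215, 0.1942, 0.0288]
tool_rot: [[-0.935, -0.35, 0.051], [-0.351, 0.936, -0.024], [-0.039, -0.04, -0.998]]
ft_force: [-2.2, -1.1, 7.4]
grip_width: 0.0503
[0.0505, -0.0237, -0.9984] [621.5, 194.2, 28.8] [7.6, 41.8, 73.8, -2.0, 61.7, -102.0]
```

```bash
python3 -m pendant '[[[0,0,0],0,0.5],[[0,0,0],0,0.5],[[0,0,0],0,0.5],[[0,0,15],0,0.6],[[0,0,40],0,1],[[0,0,50],0,1],[[0,-20,40],0,1],[[0,-50,0],0,1],[[0,-50,0],0,1],[[0,-50,0],0,1],[[-20,-50,0],0,1],[[0,0,0],0,1]]'; python3 t.py
python3 - <<'E'
from fit import *
D=dict(lens=(.6205,.1945,.047,.04),box=(.584,.289,.047,.055),eye=(.525,.158,.075,.035),cube=(.4885,.254,.051,.035),big=OBJ['big'],ring=OBJ['ring'])
W=wrist('w9.png'); objs(W,D)
im,d,W,s=cloud('top'); save(im,'top2.png'); objs(W,D)
E
```

```text
time_s: 32.42
position: [0.6005, -0.0319, 0.1893]
tool_rot: [[-0.934, -0.351, 0.063], [-0.354, 0.935, -0.025], [-0.05, -0.046, -0.998]]
ft_force: [-0.9, -0.8, 0.1]
grip_width: 0.0856
[0.0629, -0.0253, -0.9977] [600.5, -31.9, 189.3] [-14.1, 27.2, 72.7, -0.5, 76.2, -124.6]
tcp [600.5 -31.9 189.3] jaw deg 110.6 w 0.08555810742166606 t 32.425
lens [619.7 194.4] [51.1 51.7] 17.4 [618.6 191.4] 1718 z 0.0478
eye [528.9 153.2] [41.2 31.5] 35.5 [527.7 151.4] 1494 z 0.0755
ring [455.5 -61.4] [12.9 49.7] 19.3 [455.9 -60.9] 619 z 0.0217
lens [620.2 194. ] [49.  50.3] 57.3 [618.9 194.3] 339 z 0.0475
box [585.1 289.8] [79.1 35.4] 19.5 [583.7 289.2] 434 z 0.0471
eye [524.8 158.6] [38.  38.8] 1.0 [524.7 158. ] 241 z 0.0757
cube [487.3 255.9] [38.6 39.6] 20.6 [486.7 255.1] 262 z 0.0513
big [ 598.8 -327.3] [55.7 57.3] 58.9 [ 598.  -326.6] 442 z 0.0563
ring [425.9 -73.5] [51.7 61.9] 45.9 [419.8 -81.7] 210 z 0.0219
```

View pics/w9.png

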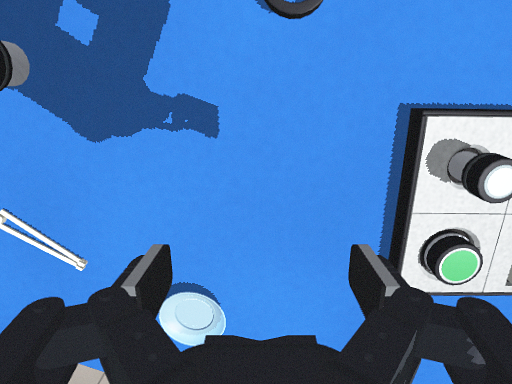

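The lens at (453,256) and the eyepiece at (488,175) stand in their pockets. All four tops are at the right heights and nothing touches the gripper. Handing in.

```bash
python3 -c "
from rig import ticket; print(ticket.close_job())"
```

```text
the job is handed in; nothing more can be done
None
```

I packed all four accessories into their pockets, lowered each to contact (6–16 N) before letting go, and handed the job in at about 32.5 s.

| Accessory | Off pocket centre | Top height measured | Top height when resting on floor |
|---|---|---|---|
| Slim eyepiece | under 1 mm | 75.7 mm | 75 mm |
| Auxiliary lens | under 1 mm | 47.5 mm | 47 mm |
| Filter cube | about 2–3 mm | 51.3 mm | 51 mm |
| Slide box | about 1 mm | 47.1 mm | 47 mm |

I judged upright from these top heights and the pictures; I did not measure the angles.

- **Left alone:** The large eyepiece reads within 1 mm of where it started. The arm hid part of the ring in the last top view, which shifted its reading by about 5 mm. I never touched the ring, and an earlier clear view showed it unmoved.
- **Disagreements:** The scene camera read 2–5 mm apart from the other two cameras. I used the top and wrist cameras, which agreed within about 2 mm.
- **Tool tilt:** The tool's tilt wandered by up to about 4° during the moves, with no visible effect on the placements.

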